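# Salvage sound push buttons from a roaster console

### The job

Complete the spares kit from the old roaster console: it needs one round, one square and one oblong push-button switch, each standing upright in a bin of its own, and the oblong one is there already. Try the round and the square switches by pressing their caps gently and feeling the spring: a sound one snaps over and stays in, a worn one stays soft and comes back out. Move one sound, snapped-in switch of each missing shape to the empty bins and leave the other three switches in the console.

Things in the scene. Friction and masses are not known exactly. Their poses are not given: they have to be found in the camera images.
- console: grey steel roaster control console, fixed, 370 mm wide (y), x from -87 mm (front edge, toward the operator) to +150 mm (back), 296 mm high. Origin: on its centre line, on the bench. Its flat button panel slopes up toward +x at 30 degrees. Five switches sit in one level row across it, 64 mm apart, loose in 26 mm square holes, clips off: they pull out along their own axis
- button_row (a point): middle of the row of switches, on the panel's face, 103 mm above the bench; axes as the console's. The panel is flat for 90 mm or more up and down the slope from here; the bezels rest on it
- head_lip (a point): middle of the lower front edge of the gauge head, a box as wide as the console that overhangs the row: it reaches back from here (+x) 136 mm and up 75 mm, and lies 22 mm behind and 118 mm above the row, so the row cannot be worked from straight above: come in along the switch axis, 30 degrees off vertical
- round_1: round push-button switch in the console: round bezel 36 mm across with a round cap 22 mm across; black 24 mm square body 28 mm long, then a black bezel 14 mm high, then a grey cap, 8 mm proud when out. Origin: centre of the body's inner end; z along the axis out through the cap: bezel z 28 to 42 mm, cap top z 50 mm (out). About 60 g.
- round_2: round push-button switch in the console: round bezel 36 mm across with a round cap 22 mm across; black 24 mm square body 28 mm long, then a black bezel 14 mm high, then a grey cap, 8 mm proud when out. Origin: centre of the body's inner end; z along the axis out through the cap: bezel z 28 to 42 mm, cap top z 50 mm (out). About 60 g.
- square_1: square push-button switch in the console: square bezel 34 x 34 mm with a square cap 20 x 20 mm; black 24 mm square body 28 mm long, then a black bezel 14 mm high, then a grey cap, 8 mm proud when out. Origin: centre of the body's inner end; z along the axis out through the cap: bezel z 28 to 42 mm, cap top z 50 mm (out). About 60 g.
- square_2: square push-button switch in the console: square bezel 34 x 34 mm with a square cap 20 x 20 mm; black 24 mm square body 28 mm long, then a black bezel 14 mm high, then a grey cap, 8 mm proud when out. Origin: centre of the body's inner end; z along the axis out through the cap: bezel z 28 to 42 mm, cap top z 50 mm (out). About 60 g.
- oblong_1: oblong push-button switch in the console: oblong bezel 50 mm (along x) by 34 mm (along y) with an oblong cap 36 x 20 mm; black 24 mm square body 28 mm long, then a black bezel 14 mm high, then a grey cap, 8 mm proud when out. Origin: centre of the body's inner end; z along the axis out through the cap: bezel z 28 to 42 mm, cap top z 50 mm (out). About 60 g.
- oblong_2: oblong push-button switch, the same build as oblong_1, already standing in one of the kit's bins (bin_1); origin at the centre of its underside, z up through the cap; 50 mm high with the cap out
- round_1_push (a joint): cap push-in, m: 0 out, 0.005 at the stop. Sound switch: resistance rises from 1 N to about 6 N at 1 mm, then breaks over and falls; past 3.2 mm the cap pulls itself in and stays in, 3 mm proud of the bezel. Worn one: plain spring, 1 N rising steadily to about 7 N at the stop, comes back out when let go. Of each shape, round and square, one is sound and one worn; only pressing tells which
- round_2_push (a joint): cap push-in, m: 0 out, 0.005 at the stop. Sound switch: resistance rises from 1 N to about 6 N at 1 mm, then breaks over and falls; past 3.2 mm the cap pulls itself in and stays in, 3 mm proud of the bezel. Worn one: plain spring, 1 N rising steadily to about 7 N at the stop, comes back out when let go. Of each shape, round and square, one is sound and one worn; only pressing tells which
- square_1_push (a joint): cap push-in, m: 0 out, 0.005 at the stop. Sound switch: resistance rises from 1 N to about 6 N at 1 mm, then breaks over and falls; past 3.2 mm the cap pulls itself in and stays in, 3 mm proud of the bezel. Worn one: plain spring, 1 N rising steadily to about 7 N at the stop, comes back out when let go. Of each shape, round and square, one is sound and one worn; only pressing tells which
- square_2_push (a joint): cap push-in, m: 0 out, 0.005 at the stop. Sound switch: resistance rises from 1 N to about 6 N at 1 mm, then breaks over and falls; past 3.2 mm the cap pulls itself in and stays in, 3 mm proud of the bezel. Worn one: plain spring, 1 N rising steadily to about 7 N at the stop, comes back out when let go. Of each shape, round and square, one is sound and one worn; only pressing tells which
- round_1_cap: the grey cap of round_1, the part to press; origin on the axis, 8 mm below the cap's flat top (level with the bezel's top when out); axes as the switch's. More than 60 N on it breaks it
- round_2_cap: the grey cap of round_2, the part to press; origin on the axis, 8 mm below the cap's flat top (level with the bezel's top when out); axes as the switch's. More than 60 N on it breaks it
- square_1_cap: the grey cap of square_1, the part to press; origin on the axis, 8 mm below the cap's flat top (level with the bezel's top when out); axes as the switch's. More than 60 N on it breaks it
- square_2_cap: the grey cap of square_2, the part to press; origin on the axis, 8 mm below the cap's flat top (level with the bezel's top when out); axes as the switch's. More than 60 N on it breaks it
- oblong_1_cap: the grey cap of oblong_1, its push part; origin on the axis, 8 mm below the cap's flat top (level with the bezel's top when out); axes as the switch's. More than 60 N on it breaks it
- bin_1_in (a point): centre of the inner floor of bin_1, one of three white open bins side by side on the steel kit tray, in any order; inside 84 mm (x) by 76 mm (y), walls 3 mm thick with their top 19 mm above this floor; x and y along the walls. It holds an oblong switch at the start.
- bin_2_in (a point): centre of the inner floor of bin_2, one of three white open bins side by side on the steel kit tray, in any order; inside 84 mm (x) by 76 mm (y), walls 3 mm thick with their top 19 mm above this floor; x and y along the walls. Empty at the start.
- bin_3_in (a point): centre of the inner floor of bin_3, one of three white open bins side by side on the steel kit tray, in any order; inside 84 mm (x) by 76 mm (y), walls 3 mm thick with their top 19 mm above this floor; x and y along the walls. Empty at the start.
There are look-alikes about, which are no part of the job. What is shaped like the round_1 but orange is not meant.

How it is judged:
By the outcome, as a careful person would: the job done as asked, in the order asked, and still so for the second after the job is handed in, with the robot touching nothing.
It also fails if it takes over 72 s, if anything falls off the work surface, if the arm or the gripper's body presses on something with over 40 N, if the wrist force passes 120 N, or if a joint passes its speed limit or range.

### The arm

A 6-joint arm with a two-finger parallel gripper is mounted at the origin on the work surface. World frame = base frame: x ahead of the robot, y to its left, z up, the work surface at z = 0. Lengths are in m, angles in degrees, forces in N, time in s.
With the tool pointing down it reaches from about 0.325 to 0.85 m from the base axis. Payload 15.5 kg.
Tool frame: the origin (TCP) lies midway between the tips of the shut fingers; the grasp point (between the pads) lies 19 mm behind it; z points along the fingers, y is the line along which they close (so a half turn about z gives the same grasp; the last joint's range is limited). The gripper opens to 91 mm and grips with 3 to 60 N. Pads are 32 mm wide; open, the fingers measure 118 mm over their backs; the gripper's body (76 mm by 178 mm) begins 60 mm behind the grasp point.
Start: joints at [69.7, 28.281, 77.091, -0, 74.628, -5.472], TCP at [0.16, 0.604, 0.214] pointing down, gripper open.
Joint ranges: [-166.48, 166.48], [-47.26, 123.95], [12.59, 153.08], [-70.14, 250.14], [6.76, 159.57], [-176.63, 176.63]. Speed limits (degrees/s): [108.29, 108.29, 147.25, 172.46, 172.46, 172.46].

### API

Orientations are given as a 3x3 rotation matrix whose columns are the frame's x, y, z axes.
In Python, from bench import ctrl gives the robot as it stands. The module is installed in compiled form; this text tells all that it offers. Calls block until the motion is done:
- ctrl.goto(position, orientation): joint-space move of the TCP to a pose.
- ctrl.move_l(position, vel=0.15, ori=None, contact_N=None): straight line of the TCP; ori=None keeps the orientation; vel is the mean speed in m/s. With contact_N (N) it stops when the force on the tool has changed by that much, and returns True; else False.
- ctrl.movej(angles): joint-space move.
- ctrl.command_gripper(opening): opening from 0.0 (shut) to 1.0 (fully open); the grip force is fixed at half the most; returns when the fingers have stopped.
- ctrl.sleep(seconds).
- ctrl.ik(position, orientation): joint angles nearest the present ones, or None.
- ctrl.read_camera(name): name is "scene" or "top" or "wrist"; returns the picture (480x640x3 uint8, blue, green, red); there is no depth.
- ctrl.camera_params(name): a dict with "fx", "fy", "cx", "cy" (pixels), "pose" (4x4, takes a point from camera to world coordinates); the wrist camera has in their place "T_tool_cam" (4x4, takes a point from camera to tool coordinates, whose origin is the TCP and whose axes are the flange's). Camera axes: x right, y up, looking along -z (the intrinsics and any distortion apply to the point x, -y, -z); pixel columns grow to the right and rows downward; lengths in m; the calibration is good to about 2 mm. A picture is of the moment at which its call begins: read the wrist's pose just before it. camera_params takes no time and is no camera call.
A pose or a line that the arm cannot do raises ctrl.MotionError and nothing moves.
- ctrl.sign_off(): hands the job in; it is judged then, once.
Readings, each from a call of its own:
- ctrl.current_t(): time.
- ctrl.current_q(): joint angles.
- ctrl.current_dq(): joint speeds.
- ctrl.current_effort(): joint torques, N m.
- ctrl.current_tool_pos(): TCP position.
- ctrl.current_eef_rot(): TCP orientation.
- ctrl.current_contact_force(): force on the tool from outside, world axes, zero at the start.
- ctrl.current_wrist_torque(): the same for the moment, N m.
- ctrl.current_grip_width(): opening from 0.0 (shut) to 1.0 (fully open).
- ctrl.current_grasp_force(): force on a finger pad.
Only numpy, scipy, OpenCV 4.12 (cv2) and the standard library are available. Lean on these libraries where they do the work, as an engineer would, in place of code of your own. Each camera call takes 0.05 s, during which the arm holds its last target. There are 200 camera calls.

## Working session

There is one attempt and no reset: what is moved stays moved. The work goes in short steps, each a Python script; the robot and the scene stay as the last script left them, time stands still between calls to the robot, and variables do not carry over. Pictures are saved under pics/ and viewed, at most 10 in all, crops included, and the job is handed in when it is done.

```bash
mkdir -p pics; python3 - <<'E'
from bench import ctrl
import cv2,numpy as np
np.set_printoptions(precision=4,suppress=True)
for n in("scene","top"):
    cv2.imwrite(f"pics/{n}0.png",ctrl.read_camera(n)); print(n,ctrl.camera_params(n))
print(ctrl.camera_params("wrist"),ctrl.current_t())
E
```

```text
scene {'fx': 609.5749681941004, 'fy': 609.5749681941004, 'cx': 326.2425601908634, 'cy': 241.22883480192095, 'pose': array([[-0.8783,  0.4295, -0.21  ,  0.3091],
       [-0.4781, -0.7927,  0.3783,  0.4387],
       [-0.0039,  0.4326,  0.9016,  1.234 ],
       [ 0.    ,  0.    ,  0.    ,  1.    ]])}
top {'fx': 489.0539765758231, 'fy': 489.0539765758231, 'cx': 322.8836576563258, 'cy': 239.09962923272727, 'pose': array([[ 0.008 ,  0.9806, -0.1958,  0.3894],
       [-0.9996,  0.0134,  0.0261, -0.0272],
       [ 0.0282,  0.1956,  0.9803,  0.9459],
       [ 0.    ,  0.    ,  0.    ,  1.    ]])}
{'fx': 361.7704660296494, 'fy': 361.7704660296494, 'cx': 324.4235401890695, 'cy': 236.46090855027532, 'T_tool_cam': array([[ 0.0006,  0.9609,  0.2767,  0.0764],
       [ 1.    , -0.0007,  0.0003, -0.0019],
       [ 0.0004,  0.2767, -0.9609, -0.1724],
       [ 0.    ,  0.    ,  0.    ,  1.    ]])} 0.1
```

View pics/scene0.png

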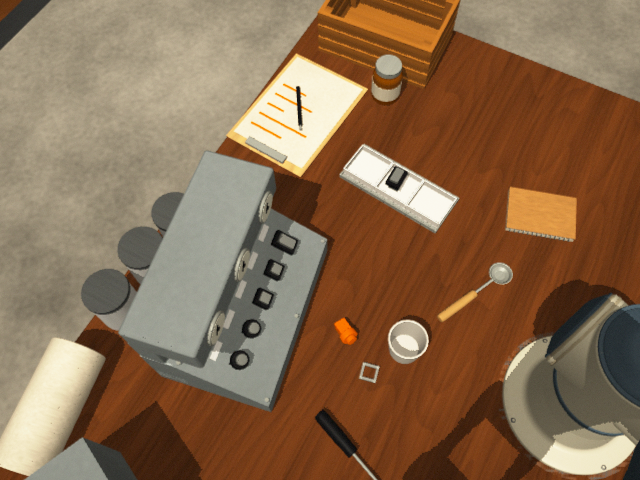

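View pics/top0.png

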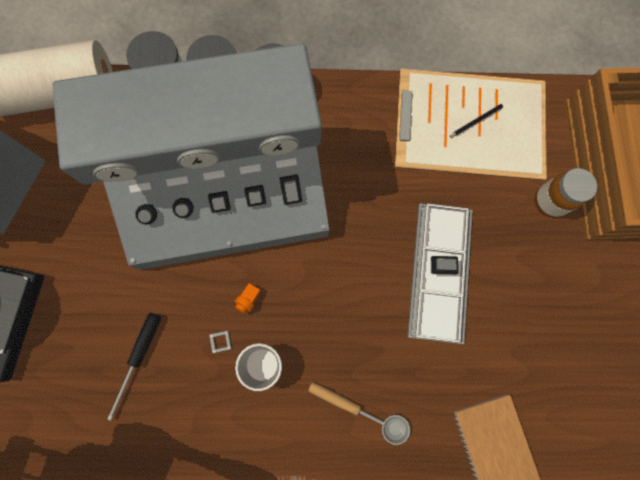

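Scene shows the console with two round, two square and one oblong switch. In the top view they sit at about (147,213), (183,207), (220,202), (256,196) and (291,189). The empty bins are at (446,229) and (441,316), and the oblong is in the middle bin at (443,265). The orange look-alike is at (248,298).

```bash
cat > h.py <<'E'
from bench import ctrl
import cv2,numpy as np
np.set_printoptions(precision=4,suppress=True)
def cam(n):
    p=ctrl.camera_params(n)
    if n=="wrist":
        T=np.eye(4);T[:3,:3]=ctrl.current_eef_rot();T[:3,3]=ctrl.current_tool_pos();p["pose"]=T@p["T_tool_cam"]
    return p
def ray(p,uv):
    uv=np.atleast_2d(uv).astype(float)
    d=np.c_[(uv[:,0]-p["cx"])/p["fx"],-(uv[:,1]-p["cy"])/p["fy"],-np.ones(len(uv))]
    return p["pose"][:3,3],d@p["pose"][:3,:3].T
def plane(p,uv,q,n):
    o,d=ray(p,uv); return o+d*(((np.asarray(q)-o)@n)/(d@n))[:,None]
Z=np.array([0,0,1.])
def down(yaw,c=30):  # tool axes: z=-normal, y = console y, tilt c
    c=np.radians(c);u=np.array([np.cos(yaw),np.sin(yaw),0]);y=np.array([-u[1],u[0],0])
    n=-np.sin(c)*u+np.cos(c)*Z
    return u,y,n,np.c_[np.cross(y,-n),y,-n]
E
python3 - <<'E'
from h import *
p=cam("top")
a=plane(p,[(147,213),(183,207),(220,202),(256,196),(291,189)],[0,0,.122],Z);print(a)
print(plane(p,[(446,229),(443,265),(441,316)],[0,0,.01],Z))
d=a[0]-a[4];yaw=np.arctan2(-d[0],d[1]);print(np.degrees(yaw),np.linalg.norm(d)/4)
u,y,n,R=down(yaw);c=a[:,:].mean(0)
for s in(1,-1):
  R2=R.copy();R2[:,:2]*=s
  for h in(.02,.08,.1,.14):
    for k in(-.128,0,.128):
      try: print(s,h,k,np.round(ctrl.ik(c+h*n+k*y,R2)))
      except Exception as e: print(s,h,k,e)
print(R)
E
```

```text
[[0.5956 0.2537 0.122 ]
 [0.6072 0.193  0.122 ]
 [0.6172 0.1299 0.122 ]
 [0.629  0.0681 0.122 ]
 [0.6427 0.0074 0.122 ]]
[[ 0.6    -0.2951  0.01  ]
 [ 0.5282 -0.2863  0.01  ]
 [ 0.43   -0.2785  0.01  ]]
10.820240421197214 0.06267699933491822
1 0.02 -0.128 [ -11.   26.  108.   31.   21. -139.]
1 0.02 0 [   5.   25.  110.   11.   16. -106.]
1 0.02 0.128 [ 21.  26. 107. -16.  18. -66.]
1 0.08 -0.128 [ -13.   19.  108.   26.   28. -134.]
1 0.08 0 [   4.   18.  110.    9.   23. -104.]
1 0.08 0.128 [ 22.  19. 107. -13.  24. -69.]
1 0.1 -0.128 [ -13.   16.  108.   24.   30. -132.]
1 0.1 0 [   4.   15.  110.    8.   25. -103.]
1 0.1 0.128 [ 22.  17. 107. -12.  27. -69.]
1 0.14 -0.128 [ -14.   12.  108.   22.   35. -130.]
1 0.14 0 [   4.   10.  110.    7.   30. -102.]
1 0.14 0.128 [ 22.  12. 107. -11.  32. -70.]
-1 0.02 -0.128 [-11.  26. 108.  31.  21.  41.]
-1 0.02 0 [  5.  25. 110.  11.  16.  74.]
-1 0.02 0.128 [ 21.  26. 107. -16.  18. 114.]
-1 0.08 -0.128 [-13.  19. 108.  26.  28.  46.]
-1 0.08 0 [  4.  18. 110.   9.  23.  76.]
-1 0.08 0.128 [ 22.  19. 107. -13.  24. 111.]
-1 0.1 -0.128 [-13.  16. 108.  24.  30.  48.]
-1 0.1 0 [  4.  15. 110.   8.  25.  77.]
-1 0.1 0.128 [ 22.  17. 107. -12.  27. 111.]
-1 0.14 -0.128 [-14.  12. 108.  22.  35.  50.]
-1 0.14 0 [  4.  10. 110.   7.  30.  78.]
-1 0.14 0.128 [ 22.  12. 107. -11.  32. 110.]
[[-0.8506 -0.1877  0.4911]
 [-0.1626  0.9822  0.0939]
 [-0.5     0.     -0.866 ]]
```

```bash
cat >> h.py <<'E'
YAW=np.radians(10.8)
E
python3 - <<'E'
from h import *
u,y,n,R=down(YAW); c=np.array([.6172,.13,.122])
ctrl.command_gripper(0.0)
ctrl.move_l([.15,.5,.33],vel=.3)
ctrl.goto(c+.034*y+.19*n-.05*u*0,R)
ctrl.move_l(c+.034*y+.12*n,vel=.25)
print(ctrl.current_t(),ctrl.current_tool_pos(),ctrl.current_contact_force())
ctrl.sleep(.1)
p=cam("wrist");cv2.imwrite("pics/w1.png",ctrl.read_camera("wrist"))
import pickle;pickle.dump(p,open("w1.pkl","wb"))
E
```

```text
4.4167 [0.5514 0.1526 0.2256] [ 0.1708 -0.1247  0.2797]
```

View pics/w1.png

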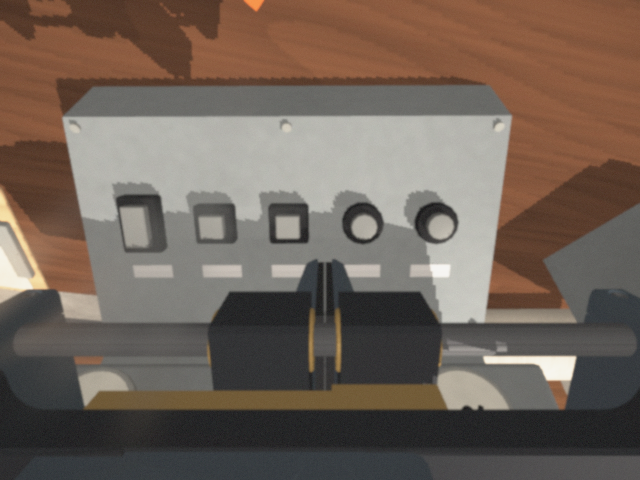

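The wrist view shows five caps at about (140,222) oblong, (212,223) and (288,222) square, and (363,222) and (437,222) round, with clear space between them.

```bash
python3 - <<'E'
from h import *
import pickle
def caps(img,box,pr,lo,kmin):
    x0,y0,x1,y1=box
    g=cv2.cvtColor(img,cv2.COLOR_BGR2GRAY)[y0:y1,x0:x1]
    m=(g<lo).astype(np.uint8)*255
    cs,h=cv2.findContours(m,cv2.RETR_CCOMP,cv2.CHAIN_APPROX_NONE)
    o=[]
    for c,hh in zip(cs,h[0]):
        if hh[3]>=0 and cv2.contourArea(c)>kmin:
            # keep only the bright top face inside the hole
            k=np.zeros_like(m);cv2.drawContours(k,[c],-1,255,-1)
            t=np.percentile(g[k>0],85);b=((g>t*.8)&(k>0)).astype(np.uint8)*255
            cc=max(cv2.findContours(b,0,1)[0],key=cv2.contourArea)
            (a,w,_)=cv2.minAreaRect(cc);o.append((a[0]+x0,a[1]+y0,*w,cv2.contourArea(c)))
    return np.array(sorted(o))
p=pickle.load(open("w1.pkl","rb"));img=cv2.imread("pics/w1.png")
for lo in(50,65,80):
    a=caps(img,(105,180,475,262),p,lo,300);print(lo);print(a)
    if len(a): print(plane(p,a[:,:2],[0,0,.122],Z))
t=cv2.imread("pics/top0.png")
for lo in(50,65,80):
    a=caps(t,(125,165,310,232),None,lo,40);print(lo);print(a)
    if len(a): print(plane(cam("top"),a[:,:2],[0,0,.122],Z))
# bins: bright mask
g=cv2.cvtColor(t,6)
m=np.zeros_like(g);m[200:346,405:475]=(g[200:346,405:475]>190)*255
for c in cv2.findContours(m,0,1)[0]:
    if cv2.contourArea(c)>150: r=cv2.minAreaRect(c);print(r,cv2.contourArea(c),plane(cam("top"),[r[0]],[0,0,.006],Z),plane(cam("top"),cv2.boxPoints(r),[0,0,.006],Z)[:,:2].round(3).tolist())
E
```

```text
50
[]
65
[[364.     227.      22.6274  22.6274 656.    ]]
[[0.6051 0.1938 0.122 ]]
80
[[287.     227.      20.      22.     692.    ]
 [364.     227.      22.6274  22.6274 606.    ]]
[[0.6173 0.1306 0.122 ]
 [0.6051 0.1938 0.122 ]]
50
[[217.8235 203.2941  11.1566  10.6716 183.    ]
 [254.5676 197.4054  10.1927  10.5215 176.    ]
 [290.7297 191.3784  18.0839  10.5215 292.5   ]]
[[0.6148 0.1335 0.122 ]
 [0.6264 0.0705 0.122 ]
 [0.6383 0.0078 0.122 ]]
65
[[144.25   215.75    11.3137  10.6066 154.5   ]
 [181.5    210.      10.      11.     147.    ]
 [217.9412 203.2647  11.1566  10.429  167.    ]
 [254.5676 197.4054  10.1927  10.5215 161.    ]
 [290.7297 191.3784  18.0839  10.5215 267.5   ]]
[[0.5907 0.258  0.122 ]
 [0.6018 0.1952 0.122 ]
 [0.6148 0.1333 0.122 ]
 [0.6264 0.0705 0.122 ]
 [0.6383 0.0078 0.122 ]]
80
[[144.25   215.75    11.3137  10.6066 140.5   ]
 [181.5    210.      10.      11.     130.    ]
 [217.9412 203.2647  11.1566  10.429  154.5   ]
 [254.5676 197.4054  10.1927  10.5215 147.    ]
 [290.7297 191.3784  18.0839  10.5215 244.    ]]
[[0.5907 0.258  0.122 ]
 [0.6018 0.1952 0.122 ]
 [0.6148 0.1333 0.122 ]
 [0.6264 0.0705 0.122 ]
 [0.6383 0.0078 0.122 ]]
((438.66925048828125, 317.14617919921875), (38.32673263549805, 43.53619384765625), 7.125016689300537) 1428.0 [[ 0.428 -0.275  0.006]] [[0.392, -0.232], [0.473, -0.245], [0.465, -0.319], [0.383, -0.304]]
((443.8000793457031, 273.6000061035156), (41.4276008605957, 41.17953109741211), 7.125016689300537) 656.5 [[ 0.5119 -0.2882  0.006 ]] [[0.477, -0.242], [0.557, -0.254], [0.548, -0.335], [0.468, -0.321]]
((447.69232177734375, 232.5384521484375), (42.361087799072266, 45.49894714355469), 11.309932708740234) 1260.5 [[ 0.5938 -0.2993  0.006 ]] [[0.557, -0.248], [0.647, -0.269], [0.632, -0.352], [0.541, -0.329]]
```

```bash
cat >> h.py <<'E'
u,y,n,R=down(YAW)
S=np.array([.616,.132,.122]);P=[S+(2-i)*.064*y for i in range(5)]
def press(i):
    ctrl.move_l(P[i]+.012*n,vel=.2,ori=R); ctrl.sleep(.15)
    f0=ctrl.current_contact_force()@n
    hit=ctrl.move_l(P[i]-.006*n,vel=.02,contact_N=1.5)
    q=ctrl.current_tool_pos();print(i,"hit",hit,(q-P[i])@n,(ctrl.current_contact_force()@n-f0).round(2))
    if not hit: return
    f=[]
    for k in range(1,9):
        ctrl.move_l(q-.0005*k*n,vel=.02)
        f.append(ctrl.current_contact_force()@n-f0)
        if abs(f[-1])>15: break
    print(np.round(f,1),((ctrl.current_tool_pos()-P[i])@n).round(4))
    ctrl.move_l(P[i]+.012*n,vel=.1);print("t",ctrl.current_t())
E
python3 -c "
from h import *
press(2)"
```

```text
2 hit True -0.0006558414925055269 5.79
[ 5.4  3.9  2.1 -0.2  0.6  0.7 -0.8  0.1] -0.0047
t 8.375
```

```bash
python3 -c "
from h import *
press(3);press(1);press(0)
ctrl.move_l(P[1]-.02*y+.11*n,vel=.25)
ctrl.sleep(.1)
img=ctrl.read_camera('wrist');cv2.imwrite('pics/w2.png',cv2.resize(img[150:280,100:560],None,fx=1.7,fy=1.7))
cv2.imwrite('pics/w2f.png',img)
"
```

```text
3 hit True -0.0015735206704434988 2.97
[ 2.7  3.4  5.2  5.1  5.7  7.2  8.8 17.2] -0.0052
t 11.975
1 hit True -0.0015551582351919335 4.02
[ 3.7  5.3  6.   6.6  7.   7.5 13.  20.8] -0.005
t 15.9167
0 hit True -0.0003503648531124519 6.83
[6.7 5.9 3.4 1.4 1.  2.  0.5 0.8] -0.0044
t 19.475
```

View pics/w2.png

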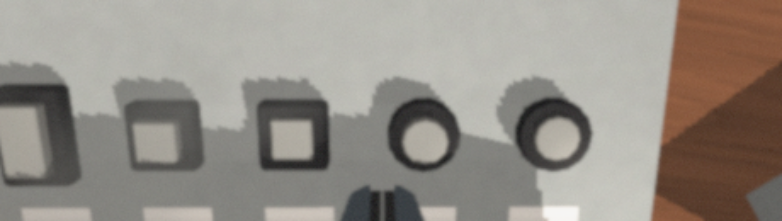

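The picks are clear. Index 2 (square) and index 0 (round) snapped over, and their caps now look lower. Indices 1 and 3 are worn. Picking the square one first.

```bash
cat >> h.py <<'E'
BY=np.radians(-8.2);Rb=down(BY,0)[3]
def pick(i,o=.53):
    ctrl.command_gripper(o)
    ctrl.move_l(P[i]+.03*n,vel=.25,ori=R)
    hit=ctrl.move_l(P[i]-.0195*n,vel=.06,contact_N=8)
    print("down",hit,((ctrl.current_tool_pos()-P[i])@n).round(4))
    ctrl.command_gripper(0.0)
    print("w",ctrl.current_grip_width()*91,ctrl.current_grasp_force(),ctrl.current_contact_force())
    ctrl.move_l(P[i]+.03*n,vel=.08)
    ctrl.move_l(P[i]+.03*n-.10*u+.06*Z,vel=.25)
    print("w",ctrl.current_grip_width()*91,ctrl.current_grasp_force(),ctrl.current_t())
def place(b):
    b=np.array(b); ctrl.goto([*b,.12],Rb); ctrl.move_l([*b,.055],vel=.12); ctrl.sleep(.1)
    print("floor",ctrl.move_l([*b,.024],vel=.02,contact_N=3),ctrl.current_tool_pos(),ctrl.current_t())
def release():
    ctrl.command_gripper(.6); x=ctrl.current_tool_pos(); ctrl.move_l(x+.06*Z,vel=.1); print("t",ctrl.current_t())
E
python3 -c "
from h import *
pick(2)
cv2.imwrite('pics/w3.png',ctrl.read_camera('wrist'))
"
```

```text
down False -0.0193
w 33.50541022229605 30.0034037232399 [-2.9566 -0.5735  5.63  ]
w 33.667907586670395 29.99894767999649 24.4
```

View pics/w3.png

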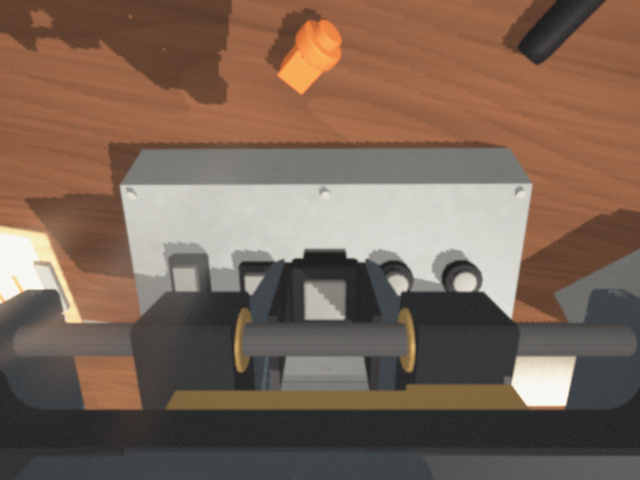

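The square switch is held square between the pads at about (325,290), and the other four are still seated. Placing it in the near empty bin.

```bash
python3 -c "
from h import *
place([.430,-.276])
if ctrl.current_tool_pos()[2]<.046: release()
cv2.imwrite('pics/t1.png',cv2.resize(ctrl.read_camera('top')[150:390,320:640],None,fx=2,fy=2))
"
```

```text
floor True [ 0.43   -0.2759  0.0375] 27.6417
t 28.9083
```

View pics/t1.png

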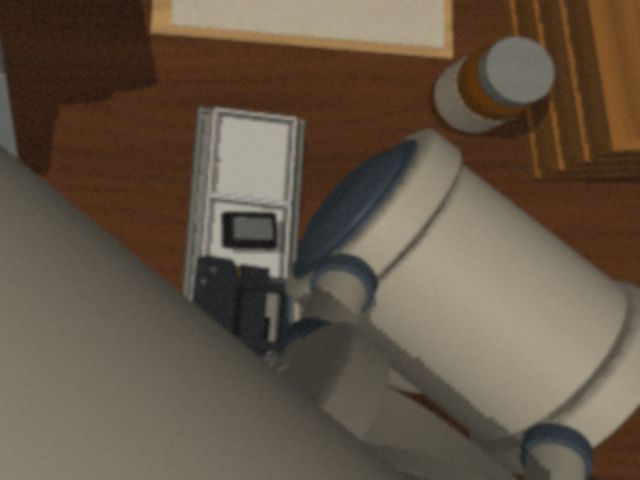

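The arm hides that bin, so I'll check it from the next pose while fetching the round switch.

```bash
python3 -c "
from h import *
ctrl.move_l(ctrl.current_tool_pos()+.10*Z,vel=.25)
ctrl.goto(P[0]+.03*n-.10*u+.08*Z,R)
a=ctrl.read_camera('top')[190:360,390:490];b=ctrl.read_camera('scene')[130:240,320:480]
pick(0)
c=ctrl.read_camera('wrist')
cv2.imwrite('pics/m.png',np.hstack([cv2.resize(a,(282,480)),cv2.resize(c[150:480,120:520],(480,480))]))
"
```

```text
down False -0.0194
w 34.74231573316847 30.003095269203186 [-2.5152 -0.1051  4.6148]
w 35.11097104810165 29.99980866909027 35.1833
```

View pics/m.png

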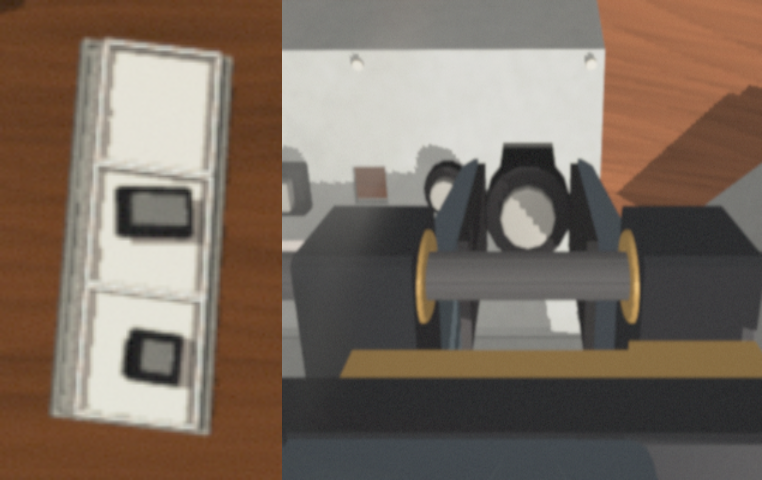

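The square switch stands upright in the near bin, at (157,357) in the left half. The round one is held straight between the pads, at (527,215) in the right half.

```bash
python3 -c "
from h import *
ctrl.goto([.45,-.05,.28],Rb)
place([.592,-.297])
if ctrl.current_tool_pos()[2]<.046: release()
ctrl.move_l(ctrl.current_tool_pos()+.10*Z,vel=.25)
ctrl.goto([.40,.02,.32],Rb)
a=ctrl.read_camera('top')
cv2.imwrite('pics/e.png',a);cv2.imwrite('pics/e2.png',np.hstack([cv2.resize(a[190:360,390:490],(282,480)),cv2.resize(ctrl.read_camera('scene')[120:400,200:480],(480,480))]))
print(ctrl.current_t())
"
```

```text
floor True [ 0.592  -0.297   0.0373] 39.325
t 40.5833
42.6833
```

View pics/e2.png

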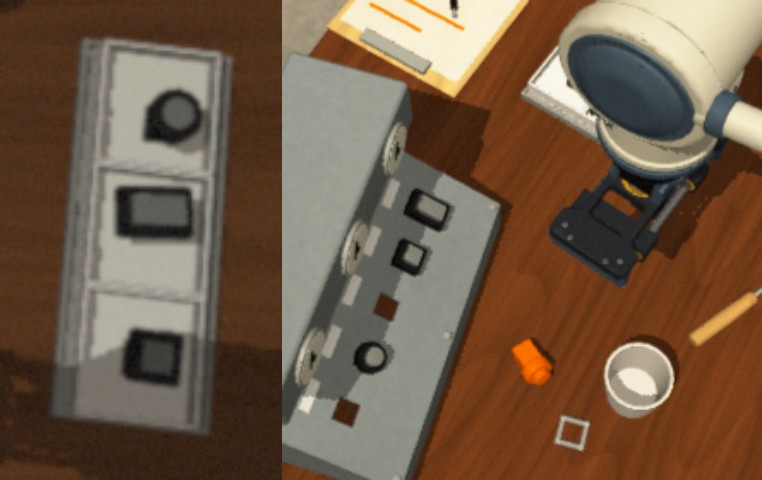

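The tray holds one switch per bin, but the round one at (172,115) leans in perspective. I'll check that it is upright with the wrist camera.

```bash
python3 -c "
from h import *
ctrl.goto([.44,-.275,.24],Rb)
ctrl.sleep(.1);cv2.imwrite('pics/f.png',ctrl.read_camera('wrist'))
"
```

```text
(no output)
```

View pics/f.png

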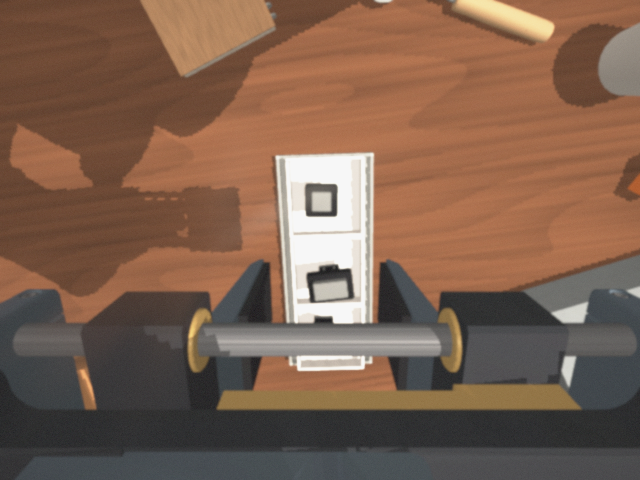

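The square switch at (321,200) stands upright. The round one is behind the gripper, so I'll move over it.

```bash
python3 -c "
from h import *
ctrl.move_l([.62,-.305,.24],vel=.25)
ctrl.sleep(.1);cv2.imwrite('pics/g.png',ctrl.read_camera('wrist'));print(ctrl.current_t())
"
```

```text
45.0417
```

View pics/g.png

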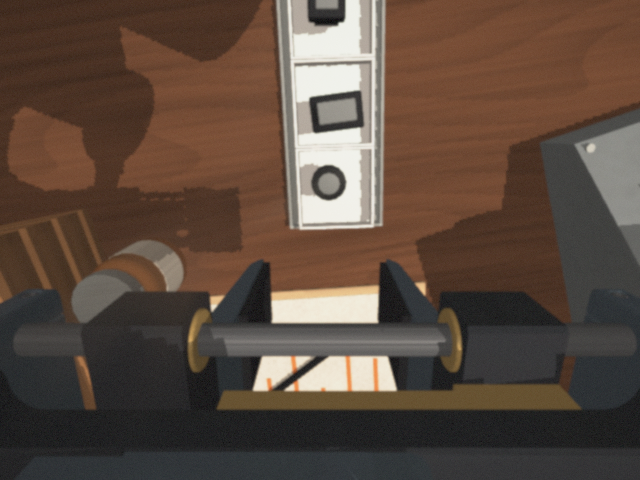

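The round switch at (329,182) stands upright: its cap and bezel are concentric. All three bins are filled.

```bash
python3 -c "
from h import *
print(ctrl.sign_off())"
```

```text
the job is handed in; nothing more can be done
None
```

I moved the sound, snapped-in round and square switches upright into the two empty bins, left the other three in the console, and handed the job in at about 45 s; no verdict was shown.

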